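# Nest the third chassis channel into the pair

## Task

In the yellow tray two bare aluminium channels lie side by side with their legs up. Pick up the third bare aluminium channel, which lies legs down on the bench, and nest it over that pair just as it lies, legs down: straddling the two neighbouring legs in the middle of the pair, one of its legs down in each trough, sunk flat all the way and running along them with its ends about level with theirs. Leave the pair in the tray, and leave the narrow blue channel where it is.

Things in the scene. Friction and masses are not known exactly. Their poses are not given: they have to be found in the camera images.
- loose_channel: Loose bare aluminium U-channel, 140 long (x), 56 wide over its legs (y), 30 high (z), walls 4, about 0.16 kg, lying legs down on the bench (upside-down U, flat web on top, two dark holes). Origin: centre of its underside at the legs' bottom edges; x along its length, z up. Grip it from above across its 56 width by the outer leg faces. Same after a half turn.
- left_channel: Loose bare aluminium U-channel, 140 long (x), 56 wide over its legs (y), 30 high (z), walls 4, about 0.16 kg, legs up (open on top), in the tray's +y half. Origin: centre of its underside; x along its length, z up. Trough 48 wide, floor at z = 4, leg tops at z = 30. The fixed yellow tray, 152 by 128, floor 3, rim 12 high, lies on the bench under the pair.
- right_channel: Same size, frame and lie as left_channel, parallel to it on its -y side; centres 59 apart, so a gap of 3 between the neighbouring legs. The nested channel's middle belongs over this gap: its leg edges then stand on both trough floors, at z = 4 here. About 25 stays free for a finger in each trough outside it.
- blue_channel: Bystander, not to be moved: blue painted U-channel, narrower (36 wide), 140 long, 30 high, walls 4, also legs down on the bench. Origin: centre of its underside, x along its length.
Not all that is in view belongs to the job. Leave any turquoise look-alike of the loose_channel alone.

How it is judged:
By the outcome, as a careful person would: the job done as asked, in the order asked, and still so for the second after the job is handed in, with the robot touching nothing.
It also fails if it takes over 34 s, if anything falls off the work surface, if the arm or the gripper's body presses on something with over 40 N, if the wrist force passes 120 N, or if a joint passes its speed limit or range.

## Robot

A 6-joint arm with a two-finger parallel gripper is mounted at the origin on the work surface. World frame = base frame: x ahead of the robot, y to its left, z up, the work surface at z = 0. Lengths are in mm, angles in rad, forces in N, time in s.
With the tool pointing down it reaches from about 275 to 1000 mm from the base axis. Payload 8.4 kg.
Tool frame: the origin (TCP) lies between the finger pads; the fingertips stand r.tips_ahead ahead of it and the grasp point (between the pads) lies 6 mm ahead of it (r.tips_ahead is the distance from the TCP to the fingertips, in mm); z points along the fingers, y is the line along which they close (so a half turn about z gives the same grasp; the last joint's range is limited). The gripper opens to 85 mm and grips with 20 to 120 N. Pads are 22 mm wide; open, the fingers measure 114 mm over their backs; the gripper's body (76 mm by 85 mm) begins 54 mm behind the grasp point. The pads swing forward as they close: fully open they stand 13 mm farther back than shut.
Start: joints at [1.344, 0.353, 1.633, -0, 1.155, -0.002], TCP at [139.318, 609.277, 256.281] pointing down, gripper open.
Joint ranges: [-2.63, 2.63], [-0.92, 2.1], [0.06, 2.66], [-1.3, 4.44], [0, 2.69], [-3.02, 3.02]. Speed limits (rad/s): [2.22, 2.22, 2.79, 3.14, 3.14, 3.14].

## Interface

Orientations are given as [roll, pitch, yaw] about the fixed x, y, z axes, in that order (R = Rz(yaw) Ry(pitch) Rx(roll)).
In Python, from rig import r gives the robot as it stands.
- The arm moves only by the tool carry_out, never from a script. Its arguments are lists of equal length, an entry for each row: "delta_pos": the shift along the tool's x, y, z in m, a list of three; "rot": the turn, a rotation vector about the tool's x, y, z in degrees, a list of three. A call has 1 to 8 rows; each row is the pose to reach, as a shift and turn from the pose commanded when the call began, along the tool's axes at that moment; what a row does not reach only later rows make up. A row lasts 1/8 s, in which the tool goes at most 62.5 mm and 10.7 degrees, less where a joint would pass 70% of its speed; a pose out of reach is approached as far as the arm can. A call with a gripper value outside its range is refused whole. "claw" is the finger opening in m, from 0 to 0.0854, set as the call begins (left out, the last holds). The fingers move at their own pace and stop on an object; "grip_force" is the grip in N (left out, the last holds). Time passes only in rows, so rows that repeat a pose let the fingers close. It gives the time, the measured TCP pose, the force, the opening and the grip force at its end, in the units of the state.
- r.sense(): the state, without advancing time (a new reading comes with each control period).
- r.grab_frame(name): name is "side" or "top" or "wrist"; returns the picture (384x512x3 uint8, blue, green, red); there is no depth.
- r.camera_info(name): a dict with "fx", "fy", "cx", "cy" (pixels), "distortion" ([k1, k2, p1, p2, k3] as OpenCV has them; the pictures are not rectified), "pose" (4x4, takes a point from camera to world coordinates); the wrist camera has in their place "hand_eye" (4x4, takes a point from camera to tool coordinates, whose origin is the TCP and whose axes are the flange's). Camera axes: x right, y down, z forward; pixel columns grow to the right and rows downward; lengths in mm; the calibration is good to about 2 mm. A picture is of the moment at which its call begins: read the wrist's pose just before it. camera_info takes no time and is no camera call.
- r.sign_off(): hands the job in; it is judged then, once.
Trained networks look in the newest picture that a camera, given by its name, has taken for a name from the list of things; names that differ only in an ending like _2 or _b are one class to them, and where a whole thing is asked for, a point or a joint stands for the part that bears it (a point fixed in the world has none). Each returns a list of dicts, best first, with "p" (0 to 1); they miss things now and then, are a little off and sometimes report something else, mostly with a low value. They report only what shows in the picture. A call takes as long as a camera call. They do not tell look-alikes from the thing itself.
- r.recognise(thing, camera): "box" ([left, top, right, bottom] in pixels, round what is visible of it).
- r.cut_out(thing, camera): "mask" (384x512 bool, what is visible of it) and "box" ([left, top, right, bottom] in pixels, round what is visible of it).
The state is a dict: "clock": time; "qpos": joint angles; "qvel": joint speeds; "joint_efforts": joint torques, N m; "eef_pos": TCP position; "tcp_rot": TCP orientation; "contact_force": force on the tool from outside, world axes, zero at the start; "wrist_torque": the same for the moment, N m; "opening": opening from 0.0 (shut) to 1.0 (fully open); "grasp_force": force on a finger pad.
Only numpy, scipy, OpenCV 4.12 (cv2) and the standard library are available. Lean on these libraries where they do the work, as an engineer would, in place of code of your own. Each camera call takes 0.05 s, during which the arm holds its last target. There are 200 camera calls.

## Working session

There is one attempt and no reset: what is moved stays moved. The work goes in short steps, Python scripts to look and compute and a tool call to move; the robot and the scene stay as the last step left them, time stands still between calls to the robot, and variables do not carry over. Pictures are saved under pics/ and viewed, at most 10 in all, crops included, and the job is handed in when it is done.

Besides the shell and the picture viewer there is one more tool, called after "Call:" as a command line: name --argument value ..., lists and objects as JSON in quotes. carry_out: Moves the arm, as the interface text tells. Its arguments: {"type":"object","properties":{"delta_pos":{"type":"array","items":{"type":"array","items":{"type":"number"}}},"rot":{"type":"array","items":{"type":"array","items":{"type":"number"}}},"claw":{"type":"number"},"grip_force":{"type":"number"}},"required":["delta_pos","rot"]}

```bash
mkdir -p pics; ls; cat > h.py <<'E'
import numpy as np, cv2
from rig import r
from scipy.spatial.transform import Rotation as R
def cam(name):
    c=r.camera_info(name); K=np.array([[c['fx'],0,c['cx']],[0,c['fy'],c['cy']],[0,0,1.]])
    if 'pose' in c: T=np.array(c['pose'])
    else:
        s=r.sense(); T=np.eye(4); T[:3,:3]=R.from_euler('xyz',s['tcp_rot']).as_matrix(); T[:3,3]=s['eef_pos']; T=T@np.array(c['hand_eye'])
    return K,np.array(c['distortion'],float),T
def ray(uv,z,K,D,T):
    uv=np.asarray(uv,float).reshape(-1,1,2); n=cv2.undistortPoints(uv,K,D).reshape(-1,2)
    d=np.c_[n,np.ones(len(n))]@T[:3,:3].T; o=T[:3,3]
    return o+d*((z-o[2])/d[:,2])[:,None]
def proj(P,K,D,T):
    Ti=np.linalg.inv(T); return cv2.projectPoints(np.asarray(P,float).reshape(-1,3),cv2.Rodrigues(Ti[:3,:3])[0],Ti[:3,3],K,D)[0].reshape(-1,2)
E
python3 - <<'E'
from h import *
print(r.sense(), r.tips_ahead)
ims=[]
for n in ['top','side']:
    im=r.grab_frame(n); cv2.imwrite(f'pics/{n}0.png',im); c=cam(n); print(n,c[2].round(2).tolist(),c[0][0,0])
    for t in ['loose_channel','left_channel','right_channel','blue_channel']:
        for d in r.cut_out(t,n):
            m=d['mask'].astype(np.uint8); 
            if m.sum()<20: continue
            rc=cv2.minAreaRect(cv2.findNonZero(m)); b=cv2.boxPoints(rc)
            print(n,t,round(d['p'],2),np.round(d['box']),np.round(rc[0]),np.round(rc[1]),round(rc[2]),ray([rc[0]],30,*c).round(0))
a,b=[cv2.imread(f'pics/{n}0.png') for n in ('top','side')]
E
python3 -c "
import sys;sys.path.insert(0,'.')"
```

```text
pics
{'clock': 0.0, 'qpos': array([ 1.34360161e+00,  3.53644576e-01,  1.63412978e+00, -7.98034434e-06,
        1.15518406e+00, -2.38861355e-03]), 'qvel': array([-2.13202445e-03, -1.60500728e-05, -9.12618605e-04,  5.66031995e-04,
       -6.90323210e-05, -8.37252036e-05]), 'joint_efforts': array([-1.42100162e-04, -6.05238318e+01, -3.42073131e+01,  1.35189171e-04,
        9.02819680e-03, -1.41689975e-05]), 'eef_pos': array([139.22096257, 608.85179469, 255.56574507]), 'tcp_rot': array([-3.14022688e+00,  4.03427656e-06,  2.91678978e+00]), 'contact_force': array([0.14110458, 0.43669815, 0.13809257]), 'wrist_torque': array([-0.00359505,  0.07831187, -0.0045909 ]), 'grasp_force': 0.0, 'opening': 0.9995341964748776} 25.0
top [[-0.02, -0.99, 0.16, 323.8], [-1.0, 0.02, -0.02, 11.82], [0.01, -0.16, -0.99, 1054.14], [0.0, 0.0, 0.0, 1.0]] 410.6781026969449
top loose_channel 0.95 [218. 186. 264. 243.] [236. 214.] [23. 56.] 25 [[404.  42.  30.]]
top loose_channel 0.84 [284. 195. 345. 237.] [315. 215.] [23. 56.] 63 [[ 399. -153.   30.]]
top loose_channel 0.55 [232. 114. 267. 167.] [250. 140.] [53. 23
[... 277 characters left out ...]
576. 260.  30.]]
side [[-0.97, -0.14, 0.17, 353.38], [-0.22, 0.67, -0.71, 647.52], [-0.01, -0.73, -0.68, 624.15], [0.0, 0.0, 0.0, 1.0]] 424.06035979787197
side loose_channel 0.94 [264. 177. 332. 234.] [299. 205.] [74. 32.] 29 [[401.  55.  30.]]
side loose_channel 0.87 [176. 161. 247. 197.] [213. 179.] [28. 67.] 87 [[588.  18.  30.]]
side loose_channel 0.63 [293. 124. 335. 173.] [313. 148.] [53. 28.] 63 [[ 395. -135.   30.]]
side left_channel 0.62 [212. 110. 266. 136.] [240. 120.] [58. 21.] 11 [[ 585. -210.   30.]]
side right_channel 0.59 [226.  95. 278. 120.] [251. 105.] [52. 17.] 18 [[ 574. -284.   30.]]
side blue_channel 0.78 [137. 262. 222. 298.] [179. 279.] [85. 28.] 6 [[570. 270.  30.]]
```

View pics/top0.png

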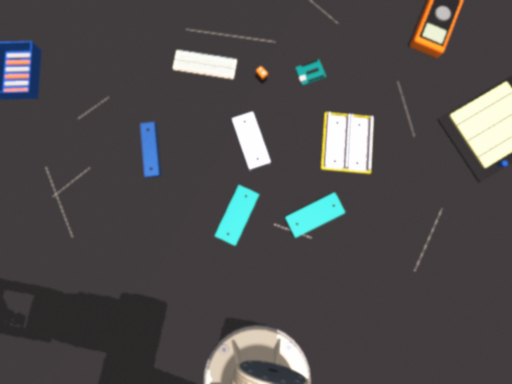

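View pics/side0.png

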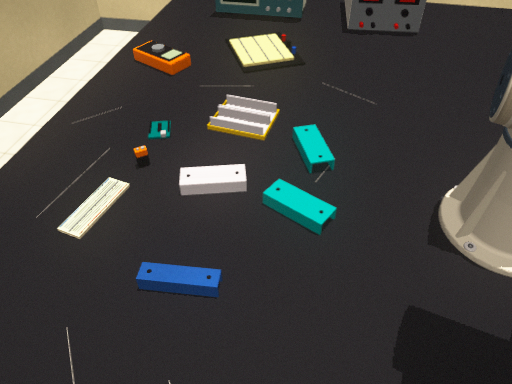

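The bare loose channel is at about (250,140) in the top picture. The tray pair is at (348,142), blue is at (150,149), and the turquoise decoys are at (237,214) and (315,215). Next I'll get the rough yaws and plan the approach.

```bash
cat >> h.py <<'E'
def go(p,yaw):
    "shift (m, tool axes) and yaw turn about tool z (deg) to TCP p, tool down with tool x at world yaw (mod pi)"
    s=r.sense(); M=R.from_euler('xyz',s['tcp_rot']).as_matrix()
    d=M.T@(np.array(p)-s['eef_pos'])/1000
    out=[]
    for k in (0,np.pi,-np.pi,2*np.pi):
        G=R.from_euler('xyz',[np.pi,0,yaw+k]).as_matrix(); out.append(np.degrees(R.from_matrix(M.T@G).as_rotvec()))
    out=sorted(out,key=lambda v:np.linalg.norm(v))
    print('d',d.round(4),'rot',out[0].round(2),'alt',out[-1].round(1),'q6',s['qpos'][5].round(2))
E
python3 - <<'E'
from h import *
c=cam('top')
a=ray([[241,116],[261,165]],30,*c); v=a[0]-a[1]; yl=np.arctan2(v[1],v[0]); print(a.round(),'loose yaw',np.degrees(yl))
im=cv2.imread('pics/top0.png')
m=((im.min(2)>130)).astype(np.uint8); m[:, :225]=0; m[:105]=0; m[180:]=0; m[:,400:]=0
n,l,st,ce=cv2.connectedComponentsWithStats(m)
for i in range(1,n):
    if st[i,4]>100:
        rc=cv2.minAreaRect(cv2.findNonZero((l==i).astype(np.uint8))); w=ray(cv2.boxPoints(rc),30,*c); print(st[i],rc,w[:,:2].round().tolist(),w.mean(0).round())
h=np.array(r.camera_info('wrist')['hand_eye']); print(h.round(2).tolist(), r.camera_info('wrist')['fx'])
go([594,3,300],yl)
E
```

```text
[[658.  25.  30.]
 [528. -23.  30.]] loose yaw 20.314233925107022
[ 232  111   39   59 1335] ((250.7588348388672, 139.9317169189453), (55.56105041503906, 24.14626693725586), 70.82099914550781) [[654.0, 53.0], [675.0, -6.0], [535.0, -49.0], [515.0, 9.0]] [595.   2.  30.]
[ 324  111   50   61 2562] ((349.0111083984375, 141.3340606689453), (47.42804718017578, 57.87152862548828), 3.814074993133545) [[515.0, -182.0], [668.0, -200.0], [657.0, -323.0], [504.0, -302.0]] [ 586. -252.   30.]
[[0.0, -0.95, -0.3, 77.33], [1.0, -0.0, 0.0, 0.91], [-0.0, -0.3, 0.95, -117.97], [0.0, 0.0, 0.0, 1.0]] 304.92921080603384
d [-0.5784 -0.4896 -0.0437] rot [ -0.   -0.  -33.2] alt [ -0.    0.  146.8] q6 -0.0
```

Call:
carry_out --delta_pos '[[-0.578, -0.49, 0.035], [-0.578, -0.49, 0.035], [-0.578, -0.49, 0.035], [-0.578, -0.49, 0.035], [-0.578, -0.49, 0.035], [-0.578, -0.49, 0.035], [-0.578, -0.49, 0.035], [-0.578, -0.49, 0.035]]' --rot '[[0, 0, -4], [0, 0, -8], [0, 0, -12], [0, 0, -16], [0, 0, -20], [0, 0, -24], [0, 0, -28], [0, 0, -32]]' --claw 0.0854

```text
clock: 1.5
eef_pos: [439.9, 207.8, 233.5]
tcp_rot: [3.141, 0.001, -2.805]
contact_force: [0.3, 0.7, -0.2]
opening: 1.001
grasp_force: 0.0
```

```bash
python3 - <<'E'
from h import *
s=r.sense(); print(s['eef_pos'],s['tcp_rot'],s['qpos'].round(2),s['clock'])
go([594,3,220],np.radians(18))
E
```

```text
[439.87290845 207.82084357 233.53982932] [ 3.14141974e+00  1.11130413e-03 -2.80549386e+00] [ 0.44  0.16  1.95  0.    1.03 -1.47] 1.5
d [-0.0779 -0.2442  0.0136] rot [0.01 0.06 1.26] alt [-1.000e-01  0.000e+00 -1.787e+02] q6 -1.47
```

Call:
carry_out --delta_pos '[[-0.078, -0.244, 0.014], [-0.078, -0.244, 0.014], [-0.078, -0.244, 0.014], [-0.078, -0.244, 0.014], [-0.078, -0.244, 0.014], [-0.078, -0.244, 0.014]]' --rot '[[0, 0, 1], [0, 0, 1], [0, 0, 1], [0, 0, 1], [0, 0, 1], [0, 0, 1]]'

```text
clock: 2.25
eef_pos: [592.1, 4.3, 218.9]
tcp_rot: [3.141, -0.001, -2.827]
contact_force: [-1.2, -0.4, 0.4]
opening: 0.997
grasp_force: 0.0
```

```bash
python3 - <<'E'
from h import *
c=cam('wrist'); s=r.sense(); print(s['eef_pos'],s['tcp_rot'],s['qpos'].round(2),s['clock'])
im=r.grab_frame('wrist'); cv2.imwrite('pics/w1.png',im); np.savez('w1.npz',K=c[0],D=c[1],T=c[2])
for d in r.cut_out('loose_channel','wrist'):
    m=d['mask'].astype(np.uint8); np.save('m1.npy',m)
    rc=cv2.minAreaRect(cv2.findNonZero(m)); print(d['p'],d['box'],cv2.boxPoints(rc).round().tolist(),ray([rc[0]],30,*c).round(1))
E
```

```text
[592.05464719   4.28799685 218.88190353] [ 3.14102856e+00 -7.74190801e-04 -2.82662200e+00] [ 0.    0.34  1.74  0.    1.06 -1.88] 2.25
0.75 [286.1, 0.0, 403.0, 75.1] [[279.0, 33.0], [356.0, -45.0], [402.0, 1.0], [324.0, 78.0]] [[428.2  28.2  30. ]]
0.73 [226.6, 108.1, 286.3, 239.4] [[229.0, 106.0], [286.0, 106.0], [286.0, 238.0], [229.0, 238.0]] [[589.9   1.7  30. ]]
```

View pics/w1.png

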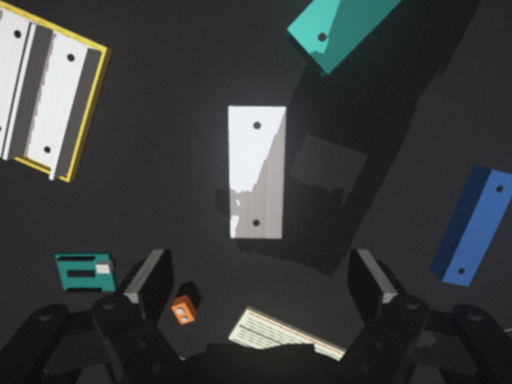

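The bare loose channel lies nearly aligned with the tool, at columns 228–286 and rows 106–240, with holes at (257,125) and (256,223). The tray pair is at upper left and blue at right. I'll measure the pose in the world plane.

```bash
python3 - <<'E'
from h import *
f=np.load('w1.npz'); c=(f['K'],f['D'],f['T'])
m=np.load('m1.npy'); ct=max(cv2.findContours(m,0,cv2.CHAIN_APPROX_NONE)[0],key=len).reshape(-1,2)
w=ray(ct,30,*c)[:,:2]; rc=cv2.minAreaRect(w.astype(np.float32)); print('mask rect',rc)
im=cv2.imread('pics/w1.png'); g=cv2.cvtColor(im,cv2.COLOR_BGR2GRAY).astype(float)
mm=((g>90)).astype(np.uint8); mm[:, :200]=0;mm[:,310:]=0;mm[:95]=0;mm[245:]=0
mm=cv2.morphologyEx(mm,3,np.ones((5,5))); n,l,st,_=cv2.connectedComponentsWithStats(mm); i=1+st[1:,4].argmax()
ct=max(cv2.findContours((l==i).astype(np.uint8),0,cv2.CHAIN_APPROX_NONE)[0],key=len).reshape(-1,2)
w=ray(ct,30,*c)[:,:2]; rc=cv2.minAreaRect(w.astype(np.float32)); print('thr rect',rc,st[i])
h=[]
for x,y in ((257,125),(256,223)):
    p=255-g[y-7:y+8,x-7:x+8]; p=np.clip(p-np.percentile(p,70)-15,0,None); Y,X=np.mgrid[-7:8,-7:8]; h.append([x+(p*X).sum()/p.sum(),y+(p*Y).sum()/p.sum()])
wh=ray(h,30,*c); v=wh[1]-wh[0]; yaw=np.arctan2(v[1],v[0]); print(h,wh.round(1),wh.mean(0),np.degrees(yaw))
go([*wh.mean(0)[:2],120],yaw)
E
```

```text
mask rect ((594.282470703125, 2.3335952758789062), (141.308837890625, 57.327762603759766), 17.208560943603516)
thr rect ((594.4071044921875, 1.3892135620117188), (142.4163818359375, 58.218196868896484), 17.298967361450195) [ 227  105   60  134 7492]
[[np.float64(256.62025838372733), np.float64(125.03527579256001)], [np.float64(255.76471054090442), np.float64(222.5303714263087)]] [[544.8 -13.8  30. ]
 [644.2  17.3  30. ]] [594.49905084   1.74701236  30.        ] 17.345526899211254
d [-0.0017 -0.0045  0.0992] rot [ 0.03 -0.03  0.82] alt [ 1.000e-01  0.000e+00 -1.792e+02] q6 -1.88
```

Call:
carry_out --delta_pos '[[-0.0017, -0.0045, 0.05], [-0.0017, -0.0045, 0.1], [-0.0017, -0.0045, 0.14], [-0.0017, -0.0045, 0.17], [-0.0017, -0.0045, 0.185], [-0.0017, -0.0045, 0.191], [-0.0017, -0.0045, 0.191]]' --rot '[[0, 0, 0.8], [0, 0, 0.8], [0, 0, 0.8], [0, 0, 0.8], [0, 0, 0.8], [0, 0, 0.8], [0, 0, 0.8]]'

```text
clock: 3.22
eef_pos: [595.7, 1.1, 28.9]
tcp_rot: [-3.141, 0.001, -2.839]
contact_force: [0.7, -0.6, -0.2]
opening: 0.999
grasp_force: 0.0
```

```bash
python3 - <<'E'
from h import *
s=r.sense(); print(s['eef_pos'],s['tcp_rot'],s['contact_force'].round(1))
go([594.4,1.8,28],np.radians(17.3))
E
```

```text
[595.74748708   1.12507338  28.89026828] [-3.14133666e+00  8.21035612e-04 -2.83879677e+00] [ 0.7 -0.6 -0.2]
d [0.0011 0.001  0.0009] rot [-0.01  0.05  0.05] alt [-1.0e-01 -0.0e+00 -1.8e+02] q6 -1.87
```

Call:
carry_out --delta_pos '[[0.001, 0.001, 0.001], [0.001, 0.001, 0.001], [0.001, 0.001, 0.001], [0.001, 0.001, 0.001], [0.001, 0.001, 0.001], [0.001, 0.001, 0.001]]' --rot '[[0, 0, 0], [0, 0, 0], [0, 0, 0], [0, 0, 0], [0, 0, 0], [0, 0, 0]]' --claw 0.04 --grip_force 50

```text
clock: 3.98
eef_pos: [594.5, 1.5, 28.2]
tcp_rot: [-3.141, 0.001, -2.839]
contact_force: [-0.7, 2.0, 5.0]
opening: 0.645
grasp_force: 53.4
```

```bash
python3 - <<'E'
from h import *
go([620,-90,220],np.radians(-6))
E
```

```text
d [ 0.0027 -0.0949 -0.1918] rot [ 0.    0.06 23.31] alt [-1.000e-01  0.000e+00 -1.567e+02] q6 -1.87
```

Call:
carry_out --delta_pos '[[0, 0, -0.03], [0, 0, -0.08], [0.003, -0.03, -0.13], [0.003, -0.06, -0.17], [0.003, -0.095, -0.192], [0.003, -0.095, -0.192], [0.003, -0.095, -0.192]]' --rot '[[0, 0, 0], [0, 0, 3], [0, 0, 9], [0, 0, 15], [0, 0, 21], [0, 0, 23.3], [0, 0, 23.3]]'

```text
clock: 4.85
eef_pos: [619.3, -90.6, 219.6]
tcp_rot: [3.142, 0.0, 3.037]
contact_force: [0.8, 0.0, -1.6]
opening: 0.645
grasp_force: 54.0
```

```bash
python3 - <<'E'
from h import *
c=cam('wrist'); s=r.sense(); print(s['eef_pos'],s['tcp_rot'],s['opening'],s['grasp_force'],s['contact_force'],s['clock'])
im=r.grab_frame('wrist'); cv2.imwrite('pics/w2.png',im); np.savez('w2.npz',K=c[0],D=c[1],T=c[2])
for t in ('left_channel','right_channel'):
  for d in r.cut_out(t,'wrist'):
    m=d['mask'].astype(np.uint8)
    ct=max(cv2.findContours(m,0,cv2.CHAIN_APPROX_NONE)[0],key=len).reshape(-1,2)
    rc=cv2.minAreaRect(ray(ct,33,*c)[:,:2].astype(np.float32)); print(t,d['p'],np.round(d['box']),rc)
E
```

```text
[619.27584397 -90.56572185 219.57750909] [3.14156565e+00 2.78237505e-04 3.03677278e+00] 0.6454862932211047 54.02804911136627 [ 0.7802059   0.02732471 -1.58779497] 4.85
left_channel 0.61 [ 94.  89. 171. 225.] ((590.9767456054688, -217.23727416992188), (68.35224914550781, 140.57818603515625), 83.6629638671875)
right_channel 0.86 [ 35.  94. 112. 227.] ((583.1094970703125, -279.12237548828125), (59.37453842163086, 139.29161071777344), 83.9596176147461)
```

View pics/w2.png

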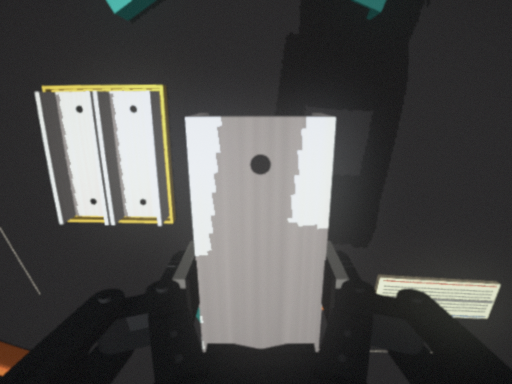

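The tray pair is clear on the left, with right trough holes at about (79,109) and (93,202), and left trough holes at about (133,109) and (143,202). The held channel is straight and firm in the jaws. I'll take the pair pose from the holes on the floor plane z=7 and the held offset from its edges.

```bash
python3 - <<'E'
from h import *
f=np.load('w2.npz'); c=(f['K'],f['D'],f['T'])
g=cv2.cvtColor(cv2.imread('pics/w2.png'),cv2.COLOR_BGR2GRAY).astype(float)
def hole(x,y,k=6):
    p=255-g[y-k:y+k+1,x-k:x+k+1]; p=np.clip(p-np.percentile(p,70)-25,0,None); Y,X=np.mgrid[-k:k+1,-k:k+1]; return [x+(p*X).sum()/p.sum(),y+(p*Y).sum()/p.sum()]
h=[hole(*q) for q in ((79,109),(93,202),(133,109),(143,202))]
w=ray(h,7,*c)[:,:2]; print(np.round(h,1).tolist(),w.round(1).tolist())
for a in (0,2):
    v=w[a+1]-w[a]; print(np.hypot(*v),np.degrees(np.arctan2(v[1],v[0])),w[a:a+2].mean(0))
v=w[1]-w[0]+w[3]-w[2]; yaw=np.arctan2(v[1],v[0]); ctr=w.mean(0); print('pair',ctr,np.degrees(yaw),'sep',np.hypot(*(w[:2].mean(0)-w[2:].mean(0))))
# held, tool frame
he=np.array(r.camera_info('wrist')['hand_eye']); ct=(c[0],c[1],he)
hh=hole(260,164,12); print('held hole & end corners tool',ray([hh,[187,116],[335,116]],-1.8,*ct).round(1).tolist())
np.save('pair.npy',[*ctr,yaw])
go([*ctr,120],yaw)
E
```

```text
[[79.0, 108.8], [93.0, 201.0], [133.0, 108.6], [142.6, 201.6]] [[532.3, -274.8], [635.7, -287.0], [539.2, -216.2], [642.5, -228.5]]
104.19089114824418 -6.711449730921159 [ 583.99048252 -280.92693991]
104.05971188288021 -6.75658184122388 [ 590.8350887  -222.33889351]
pair [ 587.41278561 -251.63291671] -6.7340015714741135 sep 58.98650536403987
held hole & end corners tool [[nan, nan, nan], [70.6, -26.2, -1.8], [70.6, 28.8, -1.8]]
d [ 0.0147 -0.1643  0.0988] rot [ 0.01 -0.06  0.83] alt [ 1.000e-01  0.000e+00 -1.792e+02] q6 -1.61<stdin>:5: RuntimeWarning: invalid value encountered in scalar divide
```

Call:
carry_out --delta_pos '[[0.004, -0.05, 0.02], [0.009, -0.1, 0.04], [0.0147, -0.15, 0.06], [0.0147, -0.164, 0.09], [0.0147, -0.164, 0.13], [0.0147, -0.164, 0.13], [0.0147, -0.164, 0.13]]' --rot '[[0, 0, 0.8], [0, 0, 0.8], [0, 0, 0.8], [0, 0, 0.8], [0, 0, 0.8], [0, 0, 0.8], [0, 0, 0.8]]'

```text
clock: 5.88
eef_pos: [588.5, -251.5, 90.2]
tcp_rot: [-3.141, 0.001, 3.024]
contact_force: [0.7, 0.8, -1.9]
opening: 0.647
grasp_force: 54.0
```

```bash
python3 - <<'E'
from h import *
s=r.sense(); print(s['eef_pos'],s['tcp_rot'],s['contact_force'],s['grasp_force'],s['clock'])
x,y,yaw=np.load('pair.npy'); go([x,y-.5,35.2],yaw)
c=cam('wrist'); im=r.grab_frame('wrist'); cv2.imwrite('pics/w3.png',im)
E
```

```text
[ 588.45702743 -251.4890443    90.16355786] [-3.14141090e+00  5.98755797e-04  3.02425281e+00] [ 0.74584429  0.82315122 -1.89935386] 54.0321484208107 5.875
d [ 0.001  -0.0008  0.055 ] rot [-0.01  0.03  0.01] alt [-1.0e-01 -0.0e+00 -1.8e+02] q6 -1.86
```

View pics/w3.png

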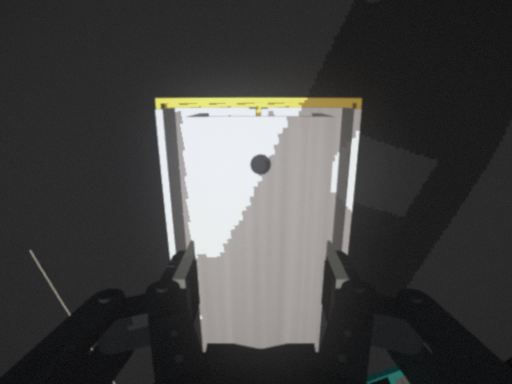

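The held channel (columns 185–337, centre 261) is centred over the tray (155–361), with the gap at column 258. Its outer legs show evenly outside it, so I'll lower it now.

Call:
carry_out --delta_pos '[[0.001, -0.0005, 0.012], [0.001, -0.0005, 0.024], [0.001, -0.0005, 0.034], [0.001, -0.0005, 0.042], [0.001, -0.0005, 0.048], [0.001, -0.0005, 0.052], [0.001, -0.0005, 0.0545], [0.001, -0.0005, 0.055]]' --rot '[[0, 0, 0], [0, 0, 0], [0, 0, 0], [0, 0, 0], [0, 0, 0], [0, 0, 0], [0, 0, 0], [0, 0, 0]]'

```text
clock: 6.92
eef_pos: [586.8, -252.1, 35.3]
tcp_rot: [3.142, -0.0, 3.023]
contact_force: [-4.6, 1.8, 12.8]
opening: 0.641
grasp_force: 55.6
```

Call:
carry_out --delta_pos '[[0, 0, 0], [0, 0, 0], [0, 0, 0], [0, 0, 0]]' --rot '[[0, 0, 0], [0, 0, 0], [0, 0, 0], [0, 0, 0]]' --claw 0.067

```text
clock: 7.42
eef_pos: [586.8, -252.1, 34.2]
tcp_rot: [-3.142, -0.0, 3.023]
contact_force: [0.1, 0.2, -0.2]
opening: 0.785
grasp_force: 0.0
```

Call:
carry_out --delta_pos '[[0, 0, -0.01], [0, 0, -0.03], [0, 0, -0.06], [0, 0, -0.1], [0, 0, -0.15], [0, 0, -0.19], [0, 0, -0.19]]' --rot '[[0, 0, 0], [0, 0, 0], [0, 0, 0], [0, 0, 0], [0, 0, 0], [0, 0, 0], [0, 0, 0]]'

```text
clock: 8.3
eef_pos: [588.8, -253.0, 229.8]
tcp_rot: [-3.139, 0.008, 3.023]
contact_force: [-0.5, 0.2, 0.1]
opening: 0.786
grasp_force: 0.0
```

```bash
python3 - <<'E'
from h import *
c=cam('wrist'); s=r.sense(); print(s['eef_pos'],s['contact_force'],s['clock'])
im=r.grab_frame('wrist'); sd=r.grab_frame('side')
x,y,yaw=np.load('pair.npy'); M=R.from_euler('z',yaw).as_matrix()
for z,W,L,col in ((37,28,70,(0,0,255)),(33,57.5,70,(0,255,0))):
    P=np.array([[L,W,z],[L,-W,z],[-L,-W,z],[-L,W,z]],float)@M.T+[x,y,0]
    print(z,proj(P,*c).round(1).tolist())
a=cv2.resize(im[60:300,130:390],None,fx=2,fy=2); b=cv2.resize(sd[80:150,195:300],None,fx=2.6,fy=2.6)
o=np.zeros((480,800,3),np.uint8); o[:,:520]=a; o[:b.shape[0],525:525+b.shape[1]]=b; cv2.imwrite('pics/w4.png',o)
E
```

```text
[ 588.78932256 -252.99405479  229.84779033] [-0.50164297  0.22129542  0.06022673] 8.3
37 [[285.7, 232.2], [235.6, 232.2], [232.0, 101.7], [289.2, 101.7]]
33 [[311.5, 230.6], [209.8, 230.6], [202.7, 101.8], [318.5, 101.7]]
```

View pics/w4.png

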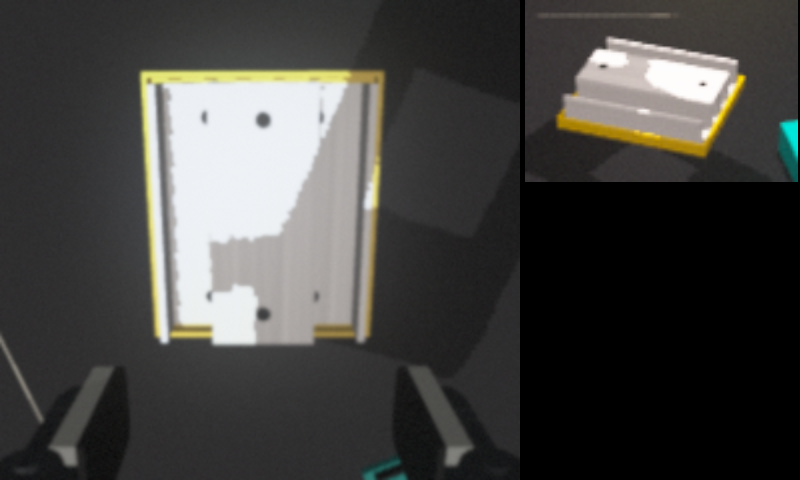

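The channel is nested at (263, 80–345) in the crop. The half-visible trough holes at columns 205 and 321 lie evenly on both sides of it, its ends are level with the pair's, and the side view shows it flat. The robot is clear, so I'll hand in.

```bash
python3 -c "
from rig import r
print(r.sign_off())"
```

```text
the job is handed in; nothing more can be done
None
```

The loose channel is nested legs down over the middle of the pair, centred, with its ends level and seated flat as far as the last pictures show; the job was handed in at about 8.4 s with the robot clear, and no verdict came back.

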